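# Park the rolling pin on its pastry board

### The arm

A 6-joint arm with a two-finger parallel gripper is mounted at the origin on a cart in front of the work surface, level with it; the furniture and walls round the work are solid. World frame = base frame: x ahead of the robot, y to its left, z up, the work surface at z = 0. Lengths are in m, angles in rad, forces in N, time in s.
With the tool pointing down it reaches from about 0.35 to 0.975 m from the base axis. Payload 4.9 kg.
Tool frame: the origin (TCP) lies at the very end of the fingers, on their centre line; the grasp point (between the pads) lies 19 mm behind it; z points along the fingers, y is the line along which they close (so a half turn about z gives the same grasp; the last joint's range is limited). The gripper opens to 85 mm and grips with 20 to 120 N. Pads are 22 mm wide; open, the fingers measure 114 mm over their backs; the gripper's body (76 mm by 85 mm) begins 54 mm behind the grasp point. The pads swing forward as they close: fully open they stand 13 mm farther back than shut.
Start: joints at [-1.268, 0.053, 1.613, -0, 1.476, -0.119], TCP at [0.256, -0.57, 0.231] pointing down, gripper open.
Joint ranges: [-3.01, 3.01], [-1.01, 2.22], [0.06, 2.58], [-1.02, 4.17], [0.09, 2.62], [-3.14, 3.14]. Speed limits (rad/s): [2.57, 2.57, 3.14, 3.14, 3.14, 3.14].

### API

Orientations are given as a rotation vector (axis times angle).
In Python, from station import get_obs, get_image, finish_job gives the robot as it stands. The module is installed in compiled form; this text tells all that it offers.
- The arm moves only by the tool carry_out, never from a script. Its argument "rows" is a list of rows, each a list of 7 numbers: the turn, a rotation vector about the tool's x, y, z as a fraction of full scale, then the shift along the tool's x, y, z as a fraction of full scale, then the closure, from -1 (fully open) to 1 (shut). A call has 1 to 5 rows; each row is the pose to reach, as a shift and turn from the pose commanded when the call began, along the tool's axes at that moment, turning the shorter way round; what a row does not reach only later rows make up. Full scale, the value 1, is 300 mm for a shift and pi rad for a turn. A row lasts 1/10 s, in which the tool goes at most 50 mm and 8.59 degrees, less where a joint would pass 70% of its speed; a pose out of reach is approached as far as the arm can. A call with a number of a shift or a turn outside -1 to 1 is refused whole. A call with a gripper value outside its range is refused whole. The fingers move at their own pace and stop on an object; "force" is the grip in N (left out, the last holds). Time passes only in rows, so rows that repeat a pose let the fingers close. It gives the time, the measured TCP pose, the force, the opening and the grip force at its end, in the units of the state.
- get_obs(): the state, without advancing time (a new reading comes with each control period).
- get_image(name): name is "scene" or "top" or "wrist"; returns a dict with "img" (400x640x3 uint8, blue, green, red), "mtx" (3x3 intrinsics, pixels), "D" ([k1, k2, p1, p2, k3] as OpenCV has them; the pictures are not rectified), "R" (3x3) and "t" (3): a world point X has camera coordinates R X + t. Camera axes: x right, y down, z forward; pixel columns grow to the right and rows downward; lengths in m; the calibration is good to about 2 mm. A picture is of the moment at which its call begins. There is no depth.
- finish_job(): hands the job in; it is judged then, once.
The state is a dict: "t": time; "q": joint angles; "dq": joint speeds; "effort": joint torques, N m; "tool_pos": TCP position; "tool_rot": TCP orientation; "contact_force": force on the tool from outside, world axes, zero at the start; "wrist_torque": the same for the moment, N m; "opening": finger opening in m; "grip_force": force on a finger pad.
Only numpy, scipy, OpenCV 4.12 (cv2) and the standard library are available. Lean on these libraries where they do the work, as an engineer would, in place of code of your own. Each camera call takes 0.05 s, during which the arm holds its last target. There are 200 camera calls.

### The job

Put the rolling pin away on its pastry board so that the board can be hung up: with the fingertips on top of the pin, gently roll it away from you over the board, without lifting or dragging it, until it drops into the channel across the board and lies still. Then push the two wooden keepers round by their pegs until both lie fully across the barrel. Leave the other kitchen things alone.

Things in the scene. Friction and masses are not known exactly. Their poses are not given: they have to be found in the camera images.
- pastry_board: Pale wooden board fixed on the worktop, 260 mm deep (x, away from the robot), 310 mm wide (y), 20 mm thick. Origin at the centre of its underside; z up. A channel 30 mm wide, 10 mm deep crosses it along y, its centre line 60 mm beyond the origin. Two round posts, 20 mm thick (foot 25), 48 mm high, stand beyond the channel at x = 98 mm, y = +50 and -50 mm, each with a keeper on top.
- rolling_pin: Wooden pin on the near part of the board, nearly parallel to the channel, about 0.3 kg. Barrel 50 mm in diameter, 170 mm long; handles 60 mm long, 25 mm thick. Origin mid-barrel on the axis, 45 mm above the worktop (40 when in the channel, resting on its edges); y along the pin, x and z turn as it rolls. Pushed and let go, it coasts, slowing by about 0.5 m/s2; above 0.25 m/s it may jump the channel.
- channel (a point): Middle of the channel, in the plane of the board's upper face, 20 mm above the worktop. Axes as the board's.
- left_keeper (a joint): Angle (rad) of the left keeper: 0 = pointing left along the channel (board's +y), out of the way; grows as it swings towards the robot; 1.57 (its stop) = pointing to the board's -x, across the barrel. Starts between -0.2 and 0.25; light friction (0.02 N m); stays where it is left.
- right_keeper (a joint): Angle of the right keeper (rad), the mirror image: 0 when it points along the channel to the right (the board's -y), grows as it swings towards the robot, 1.57 (its stop) across the barrel.
- left_peg (a point): Middle of the upright brass peg on the left keeper, 88 mm above the worktop; peg 10 mm in diameter, 20 mm high, 45 mm from the hinge. The keeper is a flat wooden arm 10 mm thick, up to 21 mm wide, reaching 55 mm from its hinge, its underside 68 mm above the worktop (3 mm over the parked barrel).
- right_peg (a point): Middle of the peg on the right keeper; sizes as on the left.
- left_hinge (a point): Upright hinge axis of the left keeper, at the top of the arm, 78 mm above the worktop; over the left post. Axes as the board's.
- right_hinge (a point): Upright hinge axis of the right keeper, likewise. Axes as the board's.
- salt_shaker: Bystander: salt shaker, 42 mm wide, 74 mm high. Origin under its centre.
- wooden_spoon: Bystander: wooden spoon, 310 mm long, lying in front of the green box. Origin under its middle.
- egg_cup_2: Bystander: cream egg cup, 49 mm wide, 60 mm high, on the worktop right of the board. Origin under its centre.

How it is judged:
On the way, in this order (a step that is already met when the one before it is completed fails the run):
1. the pin has rolled half a turn over the board (not been dragged): turned over, 55 to 105 mm from its start, keepers still out of the way (angle between rolling_pin's own z axis and vertical above 2.6 rad and distance of rolling_pin from where it was at the start of the episode between 0.055 and 0.105 m and value of joint each of left_keeper, right_keeper below 0.6 rad), for 0.02 s.
2. the pin lies still in the channel, before the keepers are turned (z of rolling_pin in the frame of channel below 0.0225 m and x of rolling_pin in the frame of channel between -0.006 and 0.006 m and linear speed of rolling_pin below 0.03 m/s and value of joint each of left_keeper, right_keeper below 0.6 rad), for 0.2 s.
At the end, for the whole second after the job is handed in: The pin lies still in the channel, its axis within 6 mm of the channel's centre line, parallel to it within 0.04 rad, 5 mm lower than on the board (2.5 mm at least) and within 30 mm of the middle sideways; both keepers are across the barrel, turned past 1.35 rad (z of rolling_pin in the frame of channel between 0.017 and 0.0225 m and x of rolling_pin in the frame of channel between -0.006 and 0.006 m and y of rolling_pin in the frame of channel between -0.03 and 0.03 m and angle between the y axis of rolling_pin and the y axis of pastry_board, either way round below 0.04 rad and linear speed of rolling_pin below 0.02 m/s and value of joint each of left_keeper, right_keeper above 1.35 rad); the robot touches nothing.
It fails at once if the pin is pushed from behind or straddled with the fingertips down at its middle, not from its top (contact force between the fingers and rolling_pin above 0.5 N and height (world z) of the grasp point below 0.066 m).
It fails at once if the pin is lifted off the board (10 mm or more) (height (world z) of rolling_pin above 0.055 m).
It fails at once if the pin falls off the board (height (world z) of rolling_pin below 0.034 m).
It fails at once if the pin is flung (faster than 0.45 m/s) (linear speed of rolling_pin above 0.45 m/s).
It fails at once if a bystander is moved by more than 15 mm (distance of any of egg_cup_2, salt_shaker, wooden_spoon from where it was at the start of the episode above 0.015 m).
It also fails if it takes over 54 s, if anything falls off the work surface, if the arm or the gripper's body presses on something with over 40 N, if the wrist force passes 120 N, or if a joint passes its speed limit or range.

## Working session

There is one attempt and no reset: what is moved stays moved. The work goes in short steps, Python scripts to look and compute and a tool call to move; the robot and the scene stay as the last step left them, time stands still between calls to the robot, and variables do not carry over. Pictures are saved under pics/ and viewed, at most 10 in all, crops included, and the job is handed in when it is done.

Besides the shell and the picture viewer there is one more tool, called after ">>>" by a JSON object that holds its "api" and its "payload", one argument or row to a line. carry_out: Moves the arm, as the interface text tells. Shift numbers are shares of 300 mm and turn numbers shares of pi rad, none past 1 either way. Its arguments: {"type":"object","properties":{"rows":{"type":"array"},"force":{"type":"number"}},"required":["rows"]}

```bash
mkdir -p pics
cat > h.py <<'E'
import numpy as np, cv2
from station import get_obs, get_image, finish_job
def ray(c,uv,z):
    p=cv2.undistortPoints(np.array(uv,float).reshape(-1,1,2),c['mtx'],np.array(c['D'],float)).reshape(-1,2)
    R=np.array(c['R']);t=np.array(c['t']).reshape(3)
    o=-R.T@t; d=np.c_[p,np.ones(len(p))]@R
    return o+d*((z-o[2])/d[:,2])[:,None]
def proj(c,X):
    return cv2.projectPoints(np.array(X,float).reshape(-1,3),cv2.Rodrigues(np.array(c['R']))[0],np.array(c['t']).reshape(3),c['mtx'],np.array(c['D'],float))[0].reshape(-1,2)
E
python3 - <<'E'
from h import *
o=get_obs();print(o['t'],o['tool_pos'],o['tool_rot'],o['opening'],cv2.Rodrigues(np.array(o['tool_rot']))[0].round(3))
for n in['top','scene']:
    c=get_image(n);cv2.imwrite(f'pics/{n}0.png',c['img']);print(n,-np.array(c['R']).T@np.array(c['t']).reshape(3))
    np.savez(f'{n}0.npz',**c)
E
```

```text
0.0 [ 0.25570488 -0.56963814  0.23007628] [-3.07000769e+00 -6.57303487e-01  3.38845779e-04] 0.08544087119545528 [[ 0.912  0.409 -0.001]
 [ 0.409 -0.912  0.002]
 [ 0.    -0.002 -1.   ]]
top [0.38297352 0.02015931 1.01113465]
scene [0.16306488 0.49436545 0.83384501]
```

View pics/top0.png

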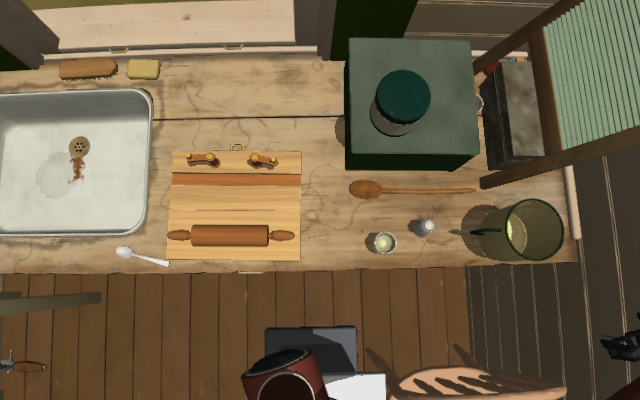

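View pics/scene0.png

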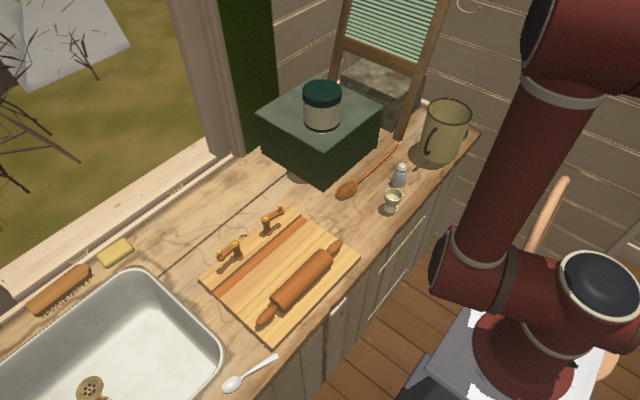

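The top view shows the board at about x 167–301, y 150–261 px, with the pin barrel at about (230,236). The keepers and pegs are near (203,159) and (263,159), and the channel is the dark strip at row ~180. I'll zoom in on the board next.

Run:
```python
from h import *
c=dict(np.load('top0.npz'));im=c['img']
cv2.imwrite('pics/crop1.png',cv2.resize(im[140:270,155:315],None,fx=4.6,fy=4.6,interpolation=cv2.INTER_CUBIC))
hsv=cv2.cvtColor(im,cv2.COLOR_BGR2HSV)
for p in [(250,205),(140,255),(330,230),(230,236),(240,180),(200,159),(213,157),(255,160),(320,180)]: print(p,hsv[p[1],p[0]])
print(ray(c,[[174,152],[301,152],[301,260],[167,260]],.02).round(3))
```

```text
(250, 205) [ 17 126 222]
(140, 255) [ 20  33 168]
(330, 230) [ 17 105 170]
(230, 236) [ 13 173 158]
(240, 180) [ 13 171 179]
(200, 159) [ 14 175 168]
(213, 157) [ 15 173 172]
(255, 160) [ 13 170 186]
(320, 180) [ 17 105 184]
[[0.674 0.325 0.02 ]
 [0.668 0.021 0.02 ]
 [0.412 0.025 0.02 ]
 [0.418 0.333 0.02 ]]
```

View pics/crop1.png

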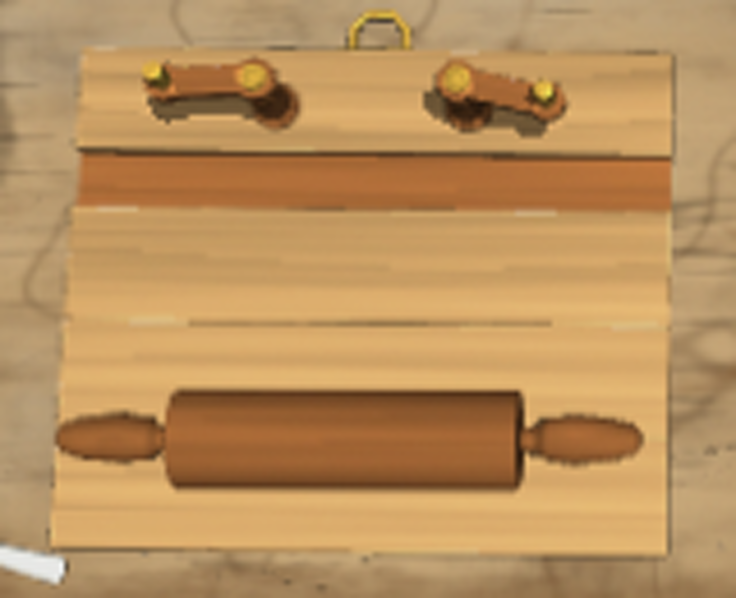

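The crop shows these points in crop pixels. Board corners: (82,47), (671,54), (667,553), (52,547). Near channel edge: (78,208) to (670,210). Left peg (155,73) with hinge (253,75), right peg (543,92) with hinge (457,77). Barrel corners are about (166–523, 390–490).

Run:
```python
from h import *
c=dict(np.load('top0.npz'))
def P(l,z): return ray(c,(np.array(l,float)+.5)/4.6-.5+[155,140],z).round(4)
B=P([[82,47],[671,54],[667,553],[52,547]],.02);print('board',B,B.mean(0))
print('yaw',[np.arctan2(*(a-b)[[0,1]])*1 for a,b in((B[0],B[1]),(B[3],B[2]))])
print('chan near/far',P([[78,208],[670,210],[80,152],[671,157]],.02))
print('pegs',P([[155,71],[543,90]],.098)); print('hinge',P([[253,75],[457,77]],.081))
print('pin ends',P([[166,440],[523,440],[58,438],[641,440]],.045))
yaw=np.arctan2(-(B[0]-B[1])[0],(B[0]-B[1])[1])
im=c['img'];hsv=cv2.cvtColor(im,cv2.COLOR_BGR2HSV)[215:258,165:300]
m=cv2.inRange(hsv,(5,145,60),(16,255,200));n,l,s,ce=cv2.connectedComponentsWithStats(m);i=1+s[1:,4].argmax()
print(s[i],ce[i]+[165,215],ray(c,ce[i]+[165,215],.045))
p=np.argwhere(l==i)[:,::-1].astype(np.float32);v=cv2.fitLine(p,cv2.DIST_L2,0,.01,.01).ravel()
e=ray(c,[ce[i]+[165,215]-50*v[:2],ce[i]+[165,215]+50*v[:2]],.045);print('pin line',e,(e[1]-e[0])[0]/(e[1]-e[0])[1])
```

```text
board [[0.6795 0.3295 0.02  ]
 [0.6697 0.0218 0.02  ]
 [0.4129 0.0283 0.02  ]
 [0.421  0.3354 0.02  ]] [0.545775 0.17875  0.02    ]
yaw [np.float64(0.031838441341560914), np.float64(0.026369659536993943)]
chan near/far [[0.5936 0.3281 0.02  ]
 [0.5868 0.0237 0.02  ]
 [0.6231 0.3282 0.02  ]
 [0.6147 0.0227 0.02  ]]
pegs [[0.6434 0.2692 0.098 ]
 [0.6304 0.083  0.098 ]]
hinge [[0.6452 0.2256 0.081 ]
 [0.6423 0.126  0.081 ]]
pin ends [[0.4714 0.2725 0.045 ]
 [0.4683 0.0974 0.045 ]
 [0.4731 0.3262 0.045 ]
 [0.4672 0.0398 0.045 ]]
[   2   10  128   21 2034] [229.86578171 234.98721731] [[0.4705226 0.183901  0.045    ]]
pin line [[0.47252523 0.29723934 0.045     ]
 [0.46827643 0.07143877 0.045     ]] 0.01881661489729235
```

>>> {"api": "carry_out", "payload": {
  "rows": [
    [0, 0, 0.1416, 0.51, -0.647, 0, 0.4],
    [0, 0, 0.1416, 0.51, -0.647, 0, 0.4],
    [0, 0, 0.1416, 0.51, -0.647, 0, 0.4],
    [0, 0, 0.1416, 0.51, -0.647, 0, 0.4],
    [0, 0, 0.1416, 0.51, -0.647, 0, 0.4]
  ],
  "force": 20
}}

```text
t: 0.6
tool_pos: [0.3159, -0.3282, 0.2306]
tool_rot: [-3.14, 0.037, 0.0]
contact_force: [1.2, 0.1, 0.6]
opening: 0.0256
grip_force: 0.0
```

>>> {"api": "carry_out", "payload": {
  "rows": [
    [0, 0, 0, 0.18, -0.83, 0, 0.4],
    [0, 0, 0, 0.18, -0.83, 0, 0.4],
    [0, 0, 0, 0.18, -0.83, 0, 0.4],
    [0, 0, 0, 0.18, -0.83, 0, 0.4],
    [0, 0, 0, 0.18, -0.83, 0, 0.4]
  ]
}}

```text
t: 1.1
tool_pos: [0.3744, -0.0855, 0.231]
tool_rot: [3.141, -0.037, 0.001]
contact_force: [2.2, -0.0, -0.3]
opening: 0.0255
grip_force: 0.0
```

>>> {"api": "carry_out", "payload": {
  "rows": [
    [0, 0, 0, 0.2, -0.88, 0.2, 0.4],
    [0, 0, 0, 0.2, -0.88, 0.3, 0.4],
    [0, 0, 0, 0.2, -0.88, 0.3, 0.4],
    [0, 0, 0, 0.2, -0.88, 0.3, 0.4],
    [0, 0, 0, 0.2, -0.88, 0.3, 0.4]
  ]
}}

```text
t: 1.6
tool_pos: [0.4322, 0.1447, 0.1525]
tool_rot: [3.141, -0.035, 0.001]
contact_force: [0.5, -0.7, 0.2]
opening: 0.0256
grip_force: 0.0
```

>>> {"api": "carry_out", "payload": {
  "rows": [
    [0, 0, 0, 0, 0, 0, 0.4],
    [0, 0, 0, 0, 0, 0, 0.4]
  ]
}}

```text
t: 1.8
tool_pos: [0.4316, 0.1432, 0.1521]
tool_rot: [3.14, -0.032, -0.004]
contact_force: [-0.1, -0.8, 0.1]
opening: 0.0256
grip_force: 0.0
```

>>> {"api": "carry_out", "payload": {
  "rows": [
    [0, 0, 0, 0.1, -0.137, 0.1, 0.4],
    [0, 0, 0, 0.1, -0.137, 0.19, 0.4],
    [0, 0, 0, 0.1, -0.137, 0.22, 0.4],
    [0, 0, 0, 0.1, -0.137, 0.22, 0.4]
  ]
}}

```text
t: 2.2
tool_pos: [0.4622, 0.1813, 0.086]
tool_rot: [3.14, -0.039, -0.005]
contact_force: [0.8, 0.3, 0.0]
opening: 0.0254
grip_force: 0.0
```

Run:
```python
from h import *
c=get_image('wrist');cv2.imwrite('pics/w1.png',c['img']);o=get_obs();print(o['t'],o['tool_pos'],o['contact_force'])
```

```text
2.25 [0.46323621 0.18160401 0.08753197] [ 0.74952467 -0.79254923  0.16517593]
```

View pics/w1.png

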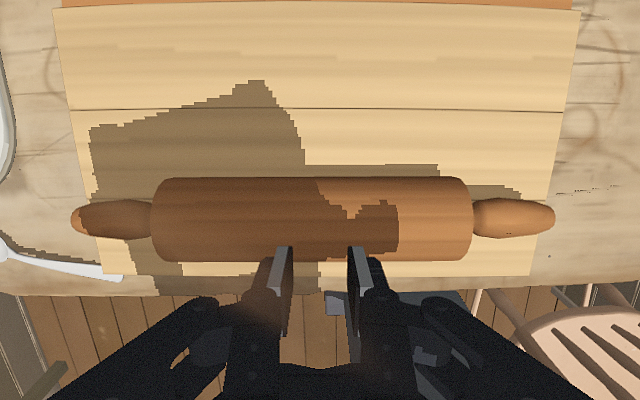

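The wrist view shows the pin barrel at columns 151–473 and rows 177–262, with the fingertips at about (280/355, 248), roughly over it and centred. I'll check x with one ray.

Run:
```python
from h import *
c=get_image('wrist');o=get_obs();print(o['tool_pos'],-np.array(c['R']).T@np.array(c['t']).reshape(3))
print(proj(c,o['tool_pos']))
C=-np.array(c['R']).T@np.array(c['t']).reshape(3)
# axis via bisecting tangent rays in xz plane
for u in (200,312,430):
    a,b=ray(c,[[u,177.5],[u,261.5]],.045)-C
    a/=np.linalg.norm(a);b/=np.linalg.norm(b);d=a+b;print(C+d*((.045-C[2])/d[2]))
```

```text
[0.46397919 0.18191704 0.08855739] [0.54168885 0.18027872 0.22947262]
[[320.22356987 263.76798726]]
[0.47096966 0.25305746 0.045     ]
[0.46951293 0.18657693 0.045     ]
[0.46775363 0.11670356 0.045     ]
```

>>> {"api": "carry_out", "payload": {
  "rows": [
    [0, 0, 0, -0.005, -0.013, 0.03, 0.4],
    [0, 0, 0, -0.005, -0.013, 0.043, 0.4],
    [0, 0, 0, -0.005, -0.013, 0.043, 0.4]
  ]
}}

```text
t: 2.6
tool_pos: [0.4616, 0.1867, 0.0741]
tool_rot: [3.141, -0.036, -0.001]
contact_force: [0.3, -0.4, -0.4]
opening: 0.026
grip_force: 0.0
```

>>> {"api": "carry_out", "payload": {
  "rows": [
    [0, 0, 0, 0, 0, 0.007, 0.4],
    [0, 0, 0, 0, 0, 0.007, 0.4]
  ]
}}

```text
t: 2.8
tool_pos: [0.4619, 0.1869, 0.0722]
tool_rot: [3.141, -0.036, -0.0]
contact_force: [0.1, -0.9, 0.0]
opening: 0.026
grip_force: 0.0
```

>>> {"api": "carry_out", "payload": {
  "rows": [
    [0, 0, 0, 0, 0, 0.006, 0.4],
    [0, 0, 0, 0, 0, 0.006, 0.4]
  ]
}}

```text
t: 3.0
tool_pos: [0.4619, 0.1869, 0.0703]
tool_rot: [3.141, -0.036, -0.0]
contact_force: [-0.9, -0.7, 0.5]
opening: 0.0253
grip_force: 0.0
```

>>> {"api": "carry_out", "payload": {
  "rows": [
    [0, 0, 0, 0, 0, 0.005, 0.4],
    [0, 0, 0, 0, 0, 0.005, 0.4]
  ]
}}

```text
t: 3.2
tool_pos: [0.4629, 0.187, 0.0698]
tool_rot: [-3.141, 0.036, -0.003]
contact_force: [-0.6, -0.1, 3.9]
opening: 0.0255
grip_force: 1.9
```

>>> {"api": "carry_out", "payload": {
  "rows": [
    [0, 0, 0, 0, 0, 0.005, 0.4],
    [0, 0, 0, 0, 0, 0.005, 0.4]
  ]
}}

```text
t: 3.4
tool_pos: [0.4641, 0.187, 0.0697]
tool_rot: [-3.141, 0.036, -0.007]
contact_force: [-0.2, -3.0, 8.8]
opening: 0.0254
grip_force: 4.1
```

>>> {"api": "carry_out", "payload": {
  "rows": [
    [0, 0, 0, 0.033, 0, 0, 0.4],
    [0, 0, 0, 0.075, 0, 0, 0.4],
    [0, 0, 0, 0.11, 0, 0, 0.4],
    [0, 0, 0, 0.12, 0, 0, 0.4],
    [0, 0, 0, 0.12, 0, 0, 0.4]
  ]
}}

```text
t: 3.9
tool_pos: [0.4999, 0.1862, 0.0692]
tool_rot: [-3.141, 0.037, -0.005]
contact_force: [0.1, -1.0, 7.6]
opening: 0.0255
grip_force: 3.9
```

```bash
cat > pin.py <<'E'
from h import *
def pin(tag=None):
    o=get_obs();c=get_image('top');im=c['img']
    if tag: cv2.imwrite(f'pics/{tag}.png',im[140:270,155:315])
    print(o['t'],o['tool_pos'].round(4),o['contact_force'].round(1))
    # handle ends: mask, rows 165..258
    hsv=cv2.cvtColor(im,cv2.COLOR_BGR2HSV)
    m=cv2.inRange(hsv,(5,145,40),(16,255,200));m[:186]=0;m[259:]=0;m[:,:163]=0;m[:,300:]=0
    for u0,u1 in((172,186),(276,292),(194,202),(258,265)):
        v,u=np.nonzero(m[:,u0:u1])
        if len(v)>15:
            r=ray(c,[[u.mean()+u0,v.mean()]],.045)[0]; print(u0,len(v),r.round(4))
if __name__=='__main__':
    import sys; pin(*sys.argv[1:])
E
python3 pin.py p1
```

```text
3.9 [0.4999 0.1862 0.0692] [ 0.1 -1.   7.6]
172 558 [0.4996 0.3024 0.045 ]
276 149 [0.487 0.064 0.045]
194 312 [0.5026 0.2579 0.045 ]
258 147 [0.4873 0.1138 0.045 ]
```

>>> {"api": "carry_out", "payload": {
  "rows": [
    [0, 0, 0, 0, 0, -0.02, 0.4],
    [0, 0, 0, -0.067, 0, -0.02, 0.4],
    [0, 0, 0, -0.067, 0, -0.02, 0.4],
    [0, 0, 0, -0.067, 0, -0.003, 0.4],
    [0, 0, 0, -0.067, 0, 0, 0.4]
  ]
}}

```text
t: 4.45
tool_pos: [0.4803, 0.1867, 0.0696]
tool_rot: [-3.141, 0.036, -0.007]
contact_force: [-0.0, -1.3, 12.6]
opening: 0.0256
grip_force: 6.3
```

>>> {"api": "carry_out", "payload": {
  "rows": [
    [0, 0, 0, 0.033, 0, 0, 0.4],
    [0, 0, 0, 0.075, 0, 0, 0.4],
    [0, 0, 0, 0.12, 0, 0, 0.4],
    [0, 0, 0, 0.133, 0, 0, 0.4],
    [0, 0, 0, 0.133, 0, 0, 0.4]
  ]
}}

```text
t: 4.95
tool_pos: [0.5203, 0.1858, 0.069]
tool_rot: [-3.141, 0.037, -0.006]
contact_force: [1.8, -1.3, 7.6]
opening: 0.0255
grip_force: 4.1
```

```bash
python3 pin.py p2
```

```text
4.95 [0.5203 0.1858 0.069 ] [ 1.8 -1.3  7.6]
172 623 [0.4945 0.3017 0.045 ]
276 143 [0.5064 0.0637 0.045 ]
194 342 [0.5027 0.2578 0.045 ]
258 147 [0.5077 0.1137 0.045 ]
```

>>> {"api": "carry_out", "payload": {
  "rows": [
    [0, 0, 0, 0, 0, -0.02, 0.4],
    [0, 0, 0, -0.067, 0, -0.02, 0.4],
    [0, 0, 0, -0.067, 0, -0.02, 0.4],
    [0, 0, 0, -0.067, 0, -0.003, 0.4],
    [0, 0, 0, -0.067, 0, 0, 0.4]
  ]
}}

```text
t: 5.5
tool_pos: [0.5002, 0.1862, 0.0696]
tool_rot: [-3.141, 0.036, -0.008]
contact_force: [-0.0, -1.9, 12.4]
opening: 0.0253
grip_force: 6.3
```

>>> {"api": "carry_out", "payload": {
  "rows": [
    [0, 0, 0, 0.033, 0, 0, 0.4],
    [0, 0, 0, 0.075, 0, 0, 0.4],
    [0, 0, 0, 0.12, 0, 0, 0.4],
    [0, 0, 0, 0.133, 0, 0, 0.4],
    [0, 0, 0, 0.133, 0, 0, 0.4]
  ]
}}

```text
t: 6.0
tool_pos: [0.5401, 0.1853, 0.0689]
tool_rot: [-3.141, 0.037, -0.006]
contact_force: [2.1, -0.0, 8.8]
opening: 0.0256
grip_force: 4.0
```

```bash
python3 pin.py p3
```

```text
6.0 [0.5401 0.1853 0.0689] [ 2.1 -0.   8.8]
172 690 [0.5045 0.3019 0.045 ]
276 147 [0.5259 0.0635 0.045 ]
194 365 [0.5096 0.2578 0.045 ]
258 147 [0.526  0.1137 0.045 ]
```

>>> {"api": "carry_out", "payload": {
  "rows": [
    [0, 0, 0, 0, 0, -0.02, 0.4],
    [0, 0, 0, -0.067, 0, -0.02, 0.4],
    [0, 0, 0, -0.067, 0, -0.02, 0.4],
    [0, 0, 0, -0.067, 0, -0.003, 0.4],
    [0, 0, 0, -0.067, 0, 0, 0.4]
  ]
}}

```text
t: 6.55
tool_pos: [0.52, 0.1857, 0.0696]
tool_rot: [-3.141, 0.036, -0.008]
contact_force: [-0.3, -2.0, 12.6]
opening: 0.0251
grip_force: 6.1
```

>>> {"api": "carry_out", "payload": {
  "rows": [
    [0, 0, 0, 0.033, 0, 0, 0.4],
    [0, 0, 0, 0.075, 0, 0, 0.4],
    [0, 0, 0, 0.12, 0, 0, 0.4],
    [0, 0, 0, 0.133, 0, 0, 0.4],
    [0, 0, 0, 0.133, 0, 0, 0.4]
  ]
}}

```text
t: 7.05
tool_pos: [0.5598, 0.1848, 0.0689]
tool_rot: [-3.141, 0.037, -0.006]
contact_force: [0.5, -0.5, 7.4]
opening: 0.0257
grip_force: 3.9
```

```bash
python3 pin.py p4; python3 -c "
import cv2;cv2.imwrite('pics/p4b.png',cv2.resize(cv2.imread('pics/p4.png'),None,fx=4,fy=4))"
```

```text
7.05 [0.5598 0.1848 0.0689] [ 0.5 -0.5  7.4]
172 687 [0.501  0.3019 0.045 ]
276 150 [0.545  0.0635 0.045 ]
194 345 [0.5101 0.2574 0.045 ]
258 147 [0.5467 0.1137 0.045 ]
```

View pics/p4b.png

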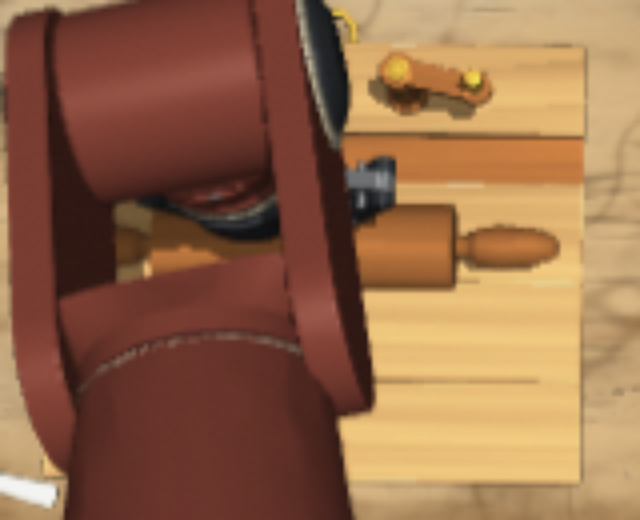

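The pin is at x ≈ 0.547 (barrel right end at about (455,245) in the crop), half a turn done. The right keeper is clear of it.

>>> {"api": "carry_out", "payload": {
  "rows": [
    [0, 0, 0, 0, 0, -0.02, 0.4],
    [0, 0, 0, -0.067, 0, -0.02, 0.4],
    [0, 0, 0, -0.067, 0, -0.02, 0.4],
    [0, 0, 0, -0.067, 0, -0.003, 0.4],
    [0, 0, 0, -0.067, 0, 0, 0.4]
  ]
}}

```text
t: 7.6
tool_pos: [0.5398, 0.1852, 0.0696]
tool_rot: [-3.141, 0.036, -0.008]
contact_force: [-0.2, -1.1, 11.7]
opening: 0.0255
grip_force: 5.9
```

>>> {"api": "carry_out", "payload": {
  "rows": [
    [0, 0, 0, 0.033, 0, 0, 0.4],
    [0, 0, 0, 0.075, 0, 0, 0.4],
    [0, 0, 0, 0.12, 0, 0, 0.4],
    [0, 0, 0, 0.133, 0, 0, 0.4],
    [0, 0, 0, 0.133, 0, 0, 0.4]
  ]
}}

```text
t: 8.1
tool_pos: [0.5795, 0.1843, 0.0688]
tool_rot: [-3.141, 0.037, -0.005]
contact_force: [0.5, -0.1, 6.8]
opening: 0.0256
grip_force: 3.7
```

>>> {"api": "carry_out", "payload": {
  "rows": [
    [0, 0, 0, 0, 0, -0.02, 0.4],
    [0, 0, 0, -0.067, 0, -0.02, 0.4],
    [0, 0, 0, -0.067, 0, -0.02, 0.4],
    [0, 0, 0, -0.067, 0, -0.003, 0.4],
    [0, 0, 0, -0.067, 0, 0, 0.4]
  ]
}}

```text
t: 8.6
tool_pos: [0.5595, 0.1848, 0.0697]
tool_rot: [-3.141, 0.036, -0.008]
contact_force: [-0.2, -2.0, 11.4]
opening: 0.0255
grip_force: 5.7
```

>>> {"api": "carry_out", "payload": {
  "rows": [
    [0, 0, 0, 0.033, 0, 0, 0.4],
    [0, 0, 0, 0.075, 0, 0, 0.4],
    [0, 0, 0, 0.12, 0, 0, 0.4],
    [0, 0, 0, 0.133, 0, 0, 0.4],
    [0, 0, 0, 0.133, 0, 0, 0.4]
  ]
}}

```text
t: 9.1
tool_pos: [0.5991, 0.1838, 0.0687]
tool_rot: [-3.141, 0.037, -0.005]
contact_force: [0.4, -0.4, 6.9]
opening: 0.0253
grip_force: 3.6
```

```bash
python3 pin.py p5
```

```text
9.1 [0.5991 0.1838 0.0687] [ 0.4 -0.4  6.9]
172 677 [0.5001 0.3008 0.045 ]
276 60 [0.5773 0.0634 0.045 ]
194 333 [0.4949 0.2583 0.045 ]
258 70 [0.5711 0.1137 0.045 ]
```

>>> {"api": "carry_out", "payload": {
  "rows": [
    [0, 0, 0, 0, 0, -0.02, 0.4],
    [0, 0, 0, -0.067, 0, -0.02, 0.4],
    [0, 0, 0, -0.067, 0, -0.02, 0.4],
    [0, 0, 0, -0.067, 0, -0.003, 0.4],
    [0, 0, 0, -0.067, 0, 0, 0.4]
  ]
}}

```text
t: 9.65
tool_pos: [0.5793, 0.1843, 0.0697]
tool_rot: [-3.141, 0.036, -0.008]
contact_force: [0.2, -0.8, 10.7]
opening: 0.0259
grip_force: 5.4
```

>>> {"api": "carry_out", "payload": {
  "rows": [
    [0, 0, 0, 0.033, 0, 0, 0.4],
    [0, 0, 0, 0.067, 0, 0, 0.4],
    [0, 0, 0, 0.09, 0, 0, 0.4],
    [0, 0, 0, 0.09, 0, 0, 0.4],
    [0, 0, 0, 0.09, 0, 0, 0.4]
  ]
}}

```text
t: 10.15
tool_pos: [0.603, 0.1835, 0.0661]
tool_rot: [3.141, -0.036, -0.004]
contact_force: [-0.2, -0.5, 0.1]
opening: 0.0256
grip_force: 0.0
```

```bash
python3 pin.py p6;  python3 -c "
import cv2;cv2.imwrite('pics/p6b.png',cv2.resize(cv2.imread('pics/p6.png'),None,fx=4,fy=4))"
```

```text
10.15 [0.603  0.1835 0.0661] [-0.2 -0.5  0.1]
172 660 [0.5028 0.3008 0.045 ]
194 336 [0.4965 0.2576 0.045 ]
```

View pics/p6b.png

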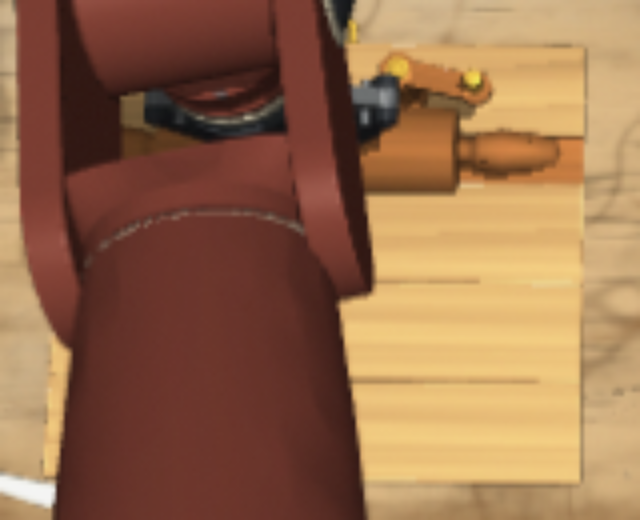

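The pin has dropped: the barrel spans rows 108–190 in the crop, in line with the channel, and the finger force is zero. Next I'll lift, close the fingers and go behind the left peg.

>>> {"api": "carry_out", "payload": {
  "rows": [
    [0, 0, 0, -0.01, 0, -0.1, 0.4],
    [0, 0, 0, -0.01, 0, -0.2, 1],
    [0, 0, 0, -0.01, 0, -0.2, 1]
  ]
}}

```text
t: 10.5
tool_pos: [0.6031, 0.1844, 0.1322]
tool_rot: [-3.14, 0.036, -0.012]
contact_force: [0.8, 0.1, 0.9]
opening: 0.0
grip_force: 0.0
```

>>> {"api": "carry_out", "payload": {
  "rows": [
    [0, 0, 0, 0.12, -0.15, 0, 1],
    [0, 0, 0, 0.235, -0.287, 0, 1],
    [0, 0, 0, 0.235, -0.287, 0, 1],
    [0, 0, 0, 0.235, -0.287, 0, 1]
  ]
}}

```text
t: 10.9
tool_pos: [0.6729, 0.2692, 0.1254]
tool_rot: [3.141, -0.033, -0.004]
contact_force: [-1.1, -0.5, 0.4]
opening: -0.0001
grip_force: 0.0
```

Run:
```python
from h import *
c=get_image('wrist');cv2.imwrite('pics/w2.png',c['img']);o=get_obs();print(o['t'],o['tool_pos'],o['opening'])
print(proj(c,o['tool_pos']),proj(c,[.6434,.2692,.098]))
```

```text
10.95 [0.67235643 0.26811017 0.12575247] 5.80993633910837e-05
[[323.20811954 265.27782503]] [[321.68715052 285.76729556]]
```

View pics/w2.png

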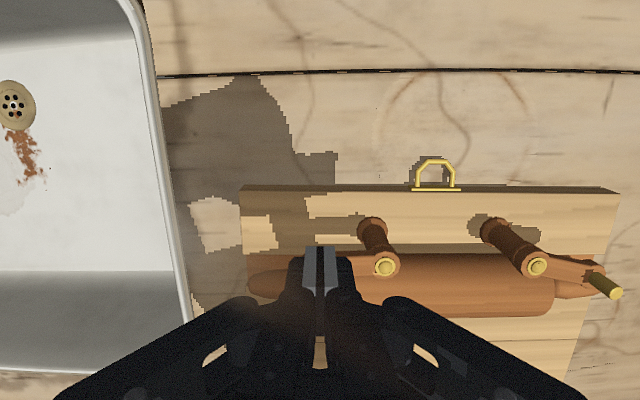

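The wrist view shows the pin lying in the channel, the right peg at (617,293) and the left hinge cap at (386,267). The left peg is hidden behind the fingertips, as expected. I'll go down and push.

>>> {"api": "carry_out", "payload": {
  "rows": [
    [0, 0, 0, 0, 0, 0.06, 1],
    [0, 0, 0, 0, 0, 0.11, 1],
    [0, 0, 0, 0, 0, 0.128, 1],
    [0, 0, 0, 0, 0, 0.128, 1]
  ]
}}

```text
t: 11.35
tool_pos: [0.6715, 0.2671, 0.0862]
tool_rot: [3.14, -0.037, -0.007]
contact_force: [-1.0, -0.8, 0.2]
opening: -0.0001
grip_force: 0.0
```

>>> {"api": "carry_out", "payload": {
  "rows": [
    [0, 0, 0, -0.03, 0, 0, 1],
    [0, 0, 0, -0.06, 0, 0, 1],
    [0, 0, 0, -0.08, 0.01, 0, 1],
    [0, 0, 0, -0.1, 0.015, 0, 1]
  ]
}}

```text
t: 11.75
tool_pos: [0.6429, 0.2644, 0.09]
tool_rot: [-3.141, 0.036, -0.002]
contact_force: [0.2, 0.2, 0.4]
opening: -0.0002
grip_force: 0.3
```

>>> {"api": "carry_out", "payload": {
  "rows": [
    [0, 0, 0, -0.02, 0.01, 0, 1],
    [0, 0, 0, -0.04, 0.02, 0, 1],
    [0, 0, 0, -0.06, 0.035, 0, 1],
    [0, 0, 0, -0.063, 0.04, 0, 1]
  ]
}}

```text
t: 12.15
tool_pos: [0.6238, 0.2522, 0.0894]
tool_rot: [3.141, -0.037, 0.001]
contact_force: [1.1, -0.3, 0.4]
opening: -0.0002
grip_force: 0.5
```

Run:
```python
from h import *
c=get_image('scene');o=get_obs();print(o['t'],o['tool_pos'],o['contact_force'])
cv2.imwrite('pics/s3.png',cv2.resize(c['img'][170:350,180:380],None,fx=4,fy=3.3,interpolation=cv2.INTER_CUBIC)[:600])
a=np.radians(np.arange(0,100,15));pts=np.c_[.6454-.045*np.sin(a),.2263+.045*np.cos(a),0*a+.098]
print(((proj(c,pts)-[180,170])*[4,3.3]).round())
```

```text
12.2 [0.6237619  0.2522073  0.08928245] [ 0.97392526 -0.12164571  0.48536415]
[[155. 265.]
 [170. 272.]
 [189. 277.]
 [210. 277.]
 [231. 274.]
 [250. 267.]
 [267. 258.]]
```

View pics/s3.png

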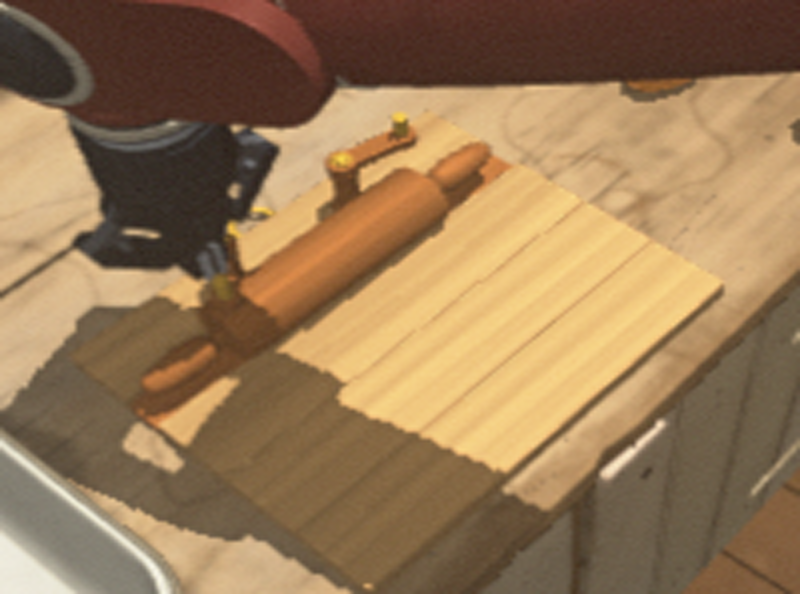

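The left peg is at about (220,280) in the crop, roughly 50° round, and the pin is in the channel. Next I'll push from the left side.

>>> {"api": "carry_out", "payload": {
  "rows": [
    [0, 0, 0, 0.03, 0, 0, 1],
    [0, 0, 0, 0.03, -0.11, 0, 1],
    [0, 0, 0, 0.03, -0.115, 0, 1],
    [0, 0, 0, -0.065, -0.115, 0, 1],
    [0, 0, 0, -0.065, -0.115, 0, 1]
  ]
}}

```text
t: 12.7
tool_pos: [0.6028, 0.2879, 0.0874]
tool_rot: [3.14, -0.034, -0.007]
contact_force: [-0.2, -0.7, -0.0]
opening: 0.0001
grip_force: 0.0
```

>>> {"api": "carry_out", "payload": {
  "rows": [
    [0, 0, 0, 0, 0.03, 0, 1],
    [0, 0, 0, 0, 0.06, 0, 1],
    [0, 0, 0, 0, 0.09, 0, 1],
    [0, 0, 0, 0, 0.105, 0, 1],
    [0, 0, 0, 0, 0.115, 0, 1]
  ]
}}

```text
t: 13.2
tool_pos: [0.6051, 0.2522, 0.0892]
tool_rot: [-3.141, 0.038, -0.001]
contact_force: [0.1, 0.3, 0.6]
opening: -0.0002
grip_force: 0.3
```

>>> {"api": "carry_out", "payload": {
  "rows": [
    [0, 0, 0, 0, 0.01, 0, 1],
    [0, 0, 0, 0, 0.018, 0, 1],
    [0, 0, 0, 0, 0.018, 0, 1]
  ]
}}

```text
t: 13.5
tool_pos: [0.6046, 0.2475, 0.0891]
tool_rot: [3.141, -0.037, 0.0]
contact_force: [0.3, -0.7, 0.2]
opening: -0.0001
grip_force: 0.0
```

>>> {"api": "carry_out", "payload": {
  "rows": [
    [0, 0, 0, 0, 0.01, 0, 1],
    [0, 0, 0, 0, 0.013, 0, 1],
    [0, 0, 0, 0, 0.013, 0, 1]
  ]
}}

```text
t: 13.8
tool_pos: [0.6045, 0.2457, 0.0893]
tool_rot: [-3.138, 0.036, -0.002]
contact_force: [0.7, 6.6, -1.2]
opening: 0.0003
grip_force: 2.7
```

>>> {"api": "carry_out", "payload": {
  "rows": [
    [0, 0, 0, 0, -0.04, 0, 1],
    [0, 0, 0, 0, -0.04, -0.14, 1],
    [0, 0, 0, 0, -0.04, -0.15, 1]
  ]
}}

```text
t: 14.1
tool_pos: [0.6077, 0.2574, 0.1397]
tool_rot: [-3.14, 0.035, -0.014]
contact_force: [0.5, 0.7, 2.4]
opening: 0.0
grip_force: 0.0
```

>>> {"api": "carry_out", "payload": {
  "rows": [
    [0, 0, 0, 0.2, 0.58, 0, 1],
    [0, 0, 0, 0.2, 0.58, 0, 1],
    [0, 0, 0, 0.2, 0.58, 0, 1],
    [0, 0, 0, 0.2, 0.58, 0, 1],
    [0, 0, 0, 0.2, 0.58, 0, 1]
  ]
}}

```text
t: 14.6
tool_pos: [0.662, 0.0764, 0.1342]
tool_rot: [3.139, -0.044, 0.002]
contact_force: [-0.3, 0.2, -1.0]
opening: -0.0001
grip_force: 0.0
```

>>> {"api": "carry_out", "payload": {
  "rows": [
    [0, 0, 0, 0, 0, 0, 1]
  ]
}}

```text
t: 14.7
tool_pos: [0.6609, 0.0801, 0.134]
tool_rot: [-3.141, 0.038, 0.0]
contact_force: [-0.2, 0.5, -0.1]
opening: -0.0
grip_force: 0.0
```

>>> {"api": "carry_out", "payload": {
  "rows": [
    [0, 0, 0, 0, 0, 0.08, 1],
    [0, 0, 0, 0, 0, 0.13, 1],
    [0, 0, 0, 0, 0, 0.15, 1],
    [0, 0, 0, 0, 0, 0.15, 1]
  ]
}}

```text
t: 15.1
tool_pos: [0.6592, 0.0815, 0.0872]
tool_rot: [3.141, -0.034, -0.005]
contact_force: [-0.4, -0.4, -0.2]
opening: 0.0003
grip_force: 0.0
```

>>> {"api": "carry_out", "payload": {
  "rows": [
    [0, 0, 0, -0.04, 0, 0, 1],
    [0, 0, 0, -0.07, -0.015, 0, 1],
    [0, 0, 0, -0.1, -0.03, 0, 1],
    [0, 0, 0, -0.125, -0.05, 0, 1],
    [0, 0, 0, -0.137, -0.067, 0, 1]
  ]
}}

```text
t: 15.6
tool_pos: [0.6195, 0.1024, 0.0895]
tool_rot: [-3.141, 0.036, -0.001]
contact_force: [1.3, -0.9, 0.3]
opening: 0.0003
grip_force: 0.3
```

>>> {"api": "carry_out", "payload": {
  "rows": [
    [0, 0, 0, 0.03, 0, 0, 1],
    [0, 0, 0, 0.03, 0.115, 0, 1],
    [0, 0, 0, 0.03, 0.13, 0, 1],
    [0, 0, 0, -0.06, 0.13, 0, 1],
    [0, 0, 0, -0.06, 0.13, 0, 1]
  ]
}}

```text
t: 16.1
tool_pos: [0.5991, 0.0631, 0.0879]
tool_rot: [-3.141, 0.037, 0.005]
contact_force: [0.7, 0.4, -0.9]
opening: 0.0002
grip_force: 0.0
```

>>> {"api": "carry_out", "payload": {
  "rows": [
    [0, 0, 0, 0, -0.04, 0, 1],
    [0, 0, 0, 0, -0.08, 0, 1],
    [0, 0, 0, 0, -0.11, 0, 1],
    [0, 0, 0, 0, -0.13, 0, 1],
    [0, 0, 0, 0, -0.137, 0, 1]
  ]
}}

```text
t: 16.6
tool_pos: [0.6023, 0.1053, 0.0891]
tool_rot: [-3.141, 0.034, -0.0]
contact_force: [-0.8, -0.6, 0.7]
opening: 0.0
grip_force: 0.3
```

>>> {"api": "carry_out", "payload": {
  "rows": [
    [0, 0, 0, 0, -0.005, 0, 1],
    [0, 0, 0, 0, -0.01, 0, 1],
    [0, 0, 0, 0, -0.01, 0, 1]
  ]
}}

```text
t: 16.9
tool_pos: [0.6022, 0.1072, 0.0891]
tool_rot: [-3.141, 0.036, -0.0]
contact_force: [-0.2, -0.1, -0.1]
opening: -0.0001
grip_force: 0.1
```

>>> {"api": "carry_out", "payload": {
  "rows": [
    [0, 0, 0, 0, -0.005, 0, 1],
    [0, 0, 0, 0, -0.008, 0, 1],
    [0, 0, 0, 0, -0.008, 0, 1]
  ]
}}

```text
t: 17.2
tool_pos: [0.6022, 0.1095, 0.0891]
tool_rot: [-3.141, 0.036, -0.0]
contact_force: [-0.4, -0.7, 0.5]
opening: -0.0001
grip_force: 0.2
```

>>> {"api": "carry_out", "payload": {
  "rows": [
    [0, 0, 0, 0, -0.005, 0, 1],
    [0, 0, 0, 0, -0.01, 0, 1],
    [0, 0, 0, 0, -0.01, 0, 1]
  ]
}}

```text
t: 17.5
tool_pos: [0.6022, 0.1127, 0.0891]
tool_rot: [3.141, -0.036, -0.0]
contact_force: [-0.1, -0.2, 0.1]
opening: -0.0001
grip_force: 0.3
```

>>> {"api": "carry_out", "payload": {
  "rows": [
    [0, 0, 0, 0, 0.06, 0, 1],
    [0, 0, 0, 0, 0.06, -0.15, 1],
    [0, 0, 0, 0, 0.3, -0.25, 1],
    [0, 0, 0, -0.2, 0.5, -0.25, 1],
    [0, 0, 0, -0.3, 0.6, -0.25, 1]
  ]
}}

```text
t: 18.0
tool_pos: [0.5392, -0.0321, 0.1632]
tool_rot: [3.14, -0.036, 0.005]
contact_force: [0.3, -0.8, 0.0]
opening: 0.0
grip_force: 0.0
```

Run:
```python
from h import *
c=get_image('top');o=get_obs();print(o['t'],o['tool_pos'],o['contact_force'])
cv2.imwrite('pics/t4.png',cv2.resize(c['img'][140:220,155:315],None,fx=5,fy=5,interpolation=cv2.INTER_CUBIC))
```

```text
18.05 [ 0.53420204 -0.03619979  0.16157288] [ 2.88829192 -2.20922933 -1.81616926]
```

View pics/t4.png

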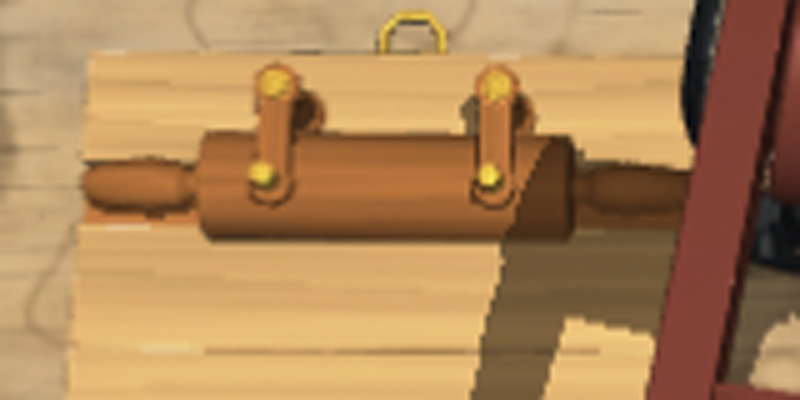

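Both keepers lie across the barrel: left peg (263,173) with hinge (274,82), right peg (489,176) with hinge (496,84). I'll compute their angles and the pin's pose.

Run:
```python
from h import *
c=get_image('top')
P=lambda l,z: ray(c,(np.array(l,float)+.5)/5-.5+[155,140],z)
pg=P([[263,172],[489,175]],.098);h=P([[274,82],[496,84]],.081);print(pg,h)
for i,s in((0,1),(1,-1)):
    d=pg[i]-h[i];print('angle',np.arctan2(-d[0],s*d[1])+s*-.028*-1)
print('barrel',P([[198,187],[575,187],[84,187]],.04))
```

```text
[[0.5996588  0.22614793 0.098     ]
 [0.59642574 0.1272877  0.098     ]] [[0.6450397  0.22608578 0.081     ]
 [0.64215421 0.1263545  0.081     ]]
angle 1.5974267525822636
angle 1.5632010704229313
barrel [[0.60687605 0.26942517 0.04      ]
 [0.60354761 0.09425286 0.04      ]
 [0.60794204 0.32296629 0.04      ]]
```

>>> {"api": "carry_out", "payload": {
  "rows": [
    [0, 0, 0, 0, 0, -0.1, 1],
    [0, 0, 0, 0, 0, -0.1, 1],
    [0, 0, 0, 0, 0, -0.1, 1]
  ]
}}

```text
t: 18.4
tool_pos: [0.5395, -0.03, 0.1922]
tool_rot: [3.141, -0.037, 0.004]
contact_force: [0.1, -0.3, -0.2]
opening: 0.0001
grip_force: 0.0
```

```bash
python3 -c "
from station import *
print(get_obs()['contact_force']);print(finish_job())"
```

```text
[ 0.12016436 -0.33910535 -0.23003885]
the job is handed in; nothing more can be done
None
```

I rolled the pin into the channel, turned both keepers across the barrel (about 1.6 rad each by the camera), and handed the job in at about 18 s; no verdict came back.

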